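# Third hand at the jeweller's bench: press the bench pin into its swivel holder

## Task

First turn the round swivel plate by its upright wooden post, counter-clockwise seen from above, until it is home against its index stop, with the backstop at the far side. Then take the slotted wooden bench pin, set it flat on the plate with its plain unslotted end centred and square against the sprung steel pad, and press gently and steadily so that the pad is pushed in about half of its travel (about 9 N), so that the jeweller can screw it down. Finish while still holding it pressed like that: do not let go; and leave the other things on the bench where they are.

Things in the scene. Friction and masses are not known exactly. Their poses are not given: they have to be found in the camera images.
- foot: fixed foot of the swivel holder, a dark steel disc 230 mm across on the bench, with two lugs reaching 140 mm from the axis. Origin: on the swivel axis at bench height (z = 0). Its +x axis is the direction in which the pad is to be pressed once the plate is home (away from the robot, within about 0.25 rad); z up
- swivel (a joint): angle of the round aluminium plate (260 mm across, top 30 mm above the bench) about the vertical axis through the foot's origin, rad, positive counter-clockwise from above. Starts between -1.45 and -0.7; 0 is home at the hard index stop, plate axes then as the foot's. Stiff (0.3 N m, some 3 N at the post), stays where left
- post (a point): point on the upright round wooden post (18 mm diameter, its top 45 mm above the plate, 75 mm above the bench) that stands on the plate 105 mm from the swivel axis; the point is on the post's axis, 57 mm above the bench (18 mm below its top). With the plate home it stands at -y of the foot's origin, in the foot's axes
- backstop (a joint): how far the sprung pad has been pushed in, m: 0 free, 0.022 at the end of its travel. The springs give 0.8 N per mm with no preload (about 9 N at 0.011)
- pad: upright steel plate on the swivel plate's +x side, 60 mm wide, 34 mm tall (2 to 36 mm above the plate), 8 mm thick, sliding on two rods along its x axis. Origin: on the swivel plate's top, mid-width, mid-thickness; its +x points into the springs (outward), its front face lies 4 mm towards -x. A steel bracket, 45 mm tall and 80 mm wide, stands 97 to 115 mm from the axis
- pad_face (a point): middle of the pad's front face, 14 mm above the plate's top (44 mm above the bench), where the middle of the bench pin's plain end belongs; 65 mm from the swivel axis when free. Axes as pad
- pin_center (a point): centre of the loose bench pin, half-way up: a brown hardwood block 100 mm long (its x axis), 40 mm wide (y), 28 mm tall (z), about 80 g, lying flat. A 14 mm wide slot runs 40 mm into its -x end, open top and bottom; the +x end is plain. The slot's inner end is 10 mm from the centre, and the sides are flat for the whole length
- pin_butt (a point): middle of the bench pin's plain end face, 50 mm along the pin's +x from its centre, half-way up. Axes as the pin's
- offcut: plain rectangular offcut of the same brown wood, 60 x 45 x 20 mm, no slot; a bystander. Origin: centre of its underside
- jar: closed glass jar, 68 mm across, 85 mm tall; a bystander. Origin: centre of its underside
- hammer: small hammer, 220 mm long, lying; a bystander. Origin: underside, along its length
- graver: wooden-handled graver, 160 mm long, lying; a bystander. Origin: underside, along its length
- dish: white ceramic dish, 90 mm across, 30 mm tall; a bystander. Origin: centre of its underside
- tape: roll of paper tape lying flat, 76 mm across, 20 mm tall; a bystander. Origin: centre of its underside
- ringblank: small turned brass stake, 32 mm across, 66 mm tall, standing; a bystander. Origin: centre of its underside
There are look-alikes about, which are no part of the job. What is shaped like the part that bears pin_center but red is not meant.

How it is judged:
On the way, in this order (a step that is already met when the one before it is completed fails the run):
1. the plate is turned home against its stop while the bench pin is still off it (value of joint swivel above -0.05 rad and horizontal distance between pin_center and foot above 0.14 m), for 0.2 s.
2. the bench pin's plain end is pressed against the pad with 5 to 13 N (contact force between pin and pad between 5 and 13 N and horizontal distance between pin_butt and pad_face below 0.012 m), for 0.3 s.
At the end, for the whole second after the job is handed in: Plate within 0.06 rad of its stop; bench pin flat on it (centre 40 to 50 mm over the bench, tilt under 0.1 rad), plain end within 12 mm of the pad's middle, square within 0.12 rad, held by the fingers against the pad with 5 to 13 N (pad 6 to 16.5 mm in), all still for the last second (all of step 2 and value of joint swivel above -0.06 rad and value of joint backstop between 0.006 and 0.0165 m and angle between the x axis of pin_center and the x axis of pad, either way round below 0.12 rad and angle between pin_center's own z axis and vertical below 0.1 rad and height (world z) of pin_center between 0.04 and 0.05 m and contact force between the fingers and pin above 2 N and linear speed of pin below 0.01 m/s); the arm keeps its last pose, push and grip.
It fails at once if the bench pin is rammed into the pad with more than 20 N (contact force between pin and pad above 20 N).
It fails at once if another thing on the bench is moved by more than 30 mm (distance of any of offcut, jar, hammer, graver, dish, tape, ringblank from where it was at the start of the episode above 0.03 m).
It also fails if it takes over 58 s, if anything falls off the work surface, if the arm or the gripper's body presses on something with over 40 N, if the wrist force passes 120 N, or if a joint passes its speed limit or range.

## Robot

A 6-joint arm with a two-finger parallel gripper is mounted at the origin on the work surface. World frame = base frame: x ahead of the robot, y to its left, z up, the work surface at z = 0. Lengths are in m, angles in rad, forces in N, time in s.
With the tool pointing down it reaches from about 0.275 to 0.975 m from the base axis. Payload 8.4 kg.
Tool frame: the origin (TCP) lies between the finger pads; the fingertips stand 11 mm ahead of it and the grasp point (between the pads) lies 8 mm behind it; z points along the fingers, y is the line along which they close (so a half turn about z gives the same grasp; the last joint's range is limited). The gripper opens to 92 mm and grips with 3 to 60 N. Pads are 20 mm wide; open, the fingers measure 128 mm over their backs; the gripper's body (75 mm by 189 mm) begins 69 mm behind the grasp point.
Start: joints at [-1.181, 0.353, 1.633, -0, 1.155, -0.002], TCP at [0.239, -0.578, 0.226] pointing down, gripper open.
Joint ranges: [-2.63, 2.63], [-0.92, 2.1], [0.06, 2.66], [-1.3, 4.44], [0, 2.69], [-3.02, 3.02]. Speed limits (rad/s): [2.22, 2.22, 2.79, 3.14, 3.14, 3.14].

## Interface

Orientations are given as a unit quaternion [x, y, z, w].
In Python, from station import * gives the robot as it stands.
- The arm moves only by the shell command python3 -m handwheel 'ROWS' [FORCE]. ROWS is a JSON object of lists of equal length, an entry for each row: "fingers": the closure, from -1 (fully open) to 1 (shut); "translation": the shift along the world's x, y, z in m, a list of three; "turn": the turn about the world's z in degrees. In form: {"fingers": [fingers, ...], "translation": [[tx, ty, tz], ...], "turn": [turn, ...]}. A call has 1 to 5 rows; each row is the pose to reach, as a shift and turn from the pose commanded when the call began; what a row does not reach only later rows make up. A row lasts 1/12 s, in which the tool goes at most 41.7 mm and 7.16 degrees, less where a joint would pass 70% of its speed; a pose out of reach is approached as far as the arm can. A call with a gripper value outside its range is refused whole. The fingers move at their own pace and stop on an object; FORCE is the grip in N (left out, the last holds). Time passes only in rows, so rows that repeat a pose let the fingers close. It gives the time, the measured TCP pose, the force, the opening and the grip force at its end, in the units of the state.
- sense(): the state, without advancing time (a new reading comes with each control period).
- capture(name): name is "scene" or "top" or "wrist"; returns the picture (400x640x3 uint8, red, green, blue); there is no depth.
- camera_params(name): a dict with "mtx" (3x3 intrinsics, pixels), "world_to_cam" (4x4, takes a point from world to camera coordinates); the wrist camera has in their place "T_tool_cam" (4x4, takes a point from camera to tool coordinates, whose origin is the TCP and whose axes are the flange's). Camera axes: x right, y up, looking along -z (the intrinsics and any distortion apply to the point x, -y, -z); pixel columns grow to the right and rows downward; lengths in m; the calibration is good to about 2 mm. A picture is of the moment at which its call begins: read the wrist's pose just before it. camera_params takes no time and is no camera call.
- hand_in(): hands the job in; it is judged then, once.
Trained networks look in the newest picture that a camera, given by its name, has taken for a name from the list of things; names that differ only in an ending like _2 or _b are one class to them, and where a whole thing is asked for, a point or a joint stands for the part that bears it (a point fixed in the world has none). Each returns a list of dicts, best first, with "p" (0 to 1); they miss things now and then, are a little off and sometimes report something else, mostly with a low value. They report only what shows in the picture. A call takes as long as a camera call. They do not tell look-alikes from the thing itself.
- look_for(camera, thing): "at" ([x, y, z] in m, in world coordinates, good to about 4 mm: the middle of the surface that is visible of it).
- regions_of(camera, thing): "region" (400x640 bool, what is visible of it).
The state is a dict: "time_s": time; "q": joint angles; "dq": joint speeds; "joint_torque": joint torques, N m; "tool_pos": TCP position; "tcp_rot": TCP orientation; "wrist_force": force on the tool from outside, world axes, zero at the start; "ft_torque": the same for the moment, N m; "width": finger opening in m; "grip_force": force on a finger pad.
Only numpy, scipy, OpenCV 4.12 (cv2) and the standard library are available. Lean on these libraries where they do the work, as an engineer would, in place of code of your own. Each camera call takes 0.05 s, during which the arm holds its last target. There are 200 camera calls.

## Working session

There is one attempt and no reset: what is moved stays moved. The work goes in short steps, Python scripts to look and compute and a shell command to move; the robot and the scene stay as the last step left them, time stands still between calls to the robot, and variables do not carry over. Pictures are saved under pics/ and viewed, at most 10 in all, crops included, and the job is handed in when it is done.

```bash
mkdir -p pics; ls
python3 - <<'E'
from station import *
import cv2,numpy as np
for c in("top","scene"):
    im=capture(c); cv2.imwrite(f"pics/{c}0.png",im[:,:,::-1])
    for t in("foot","post","pad","pad_face","pin_center","pin_butt","offcut","jar","hammer","graver","dish","tape","ringblank"):
        try: print(c,t,[(np.round(d["at"],3).tolist(),round(d["p"],2)) for d in look_for(c,t)[:4]])
        except Exception as e: print(c,t,e)
s=sense();print(s)
for c in("top","scene"):
    print(camera_params(c))
E
```

```text
pics
top foot [([0.567, -0.032, 0.032], 0.9), ([0.612, 0.386, 0.02], 0.35)]
top post [([0.567, -0.032, 0.032], 0.64)]
top pad []
top pad_face [([0.568, -0.033, 0.029], 0.71), ([0.582, -0.098, 0.062], 0.46)]
top pin_center [([0.457, 0.269, 0.031], 0.95), ([0.194, 0.334, 0.026], 0.77), ([0.285, 0.219, 0.032], 0.69), ([0.584, 0.241, 0.032], 0.58)]
top pin_butt [([0.28, 0.222, 0.032], 0.83), ([0.582, 0.24, 0.03], 0.81), ([0.453, 0.275, 0.027], 0.75), ([0.195, 0.33, 0.03], 0.71)]
top offcut [([0.426, -0.307, 0.022], 0.49)]
top jar [([0.731, 0.292, 0.086], 0.69), ([0.57, -0.032, 0.032], 0.63), ([0.611, 0.386, 0.021], 0.48)]
top hammer [([0.718, -0.229, 0.022], 0.65)]
top graver [([0.357, 0.412, 0.022], 0.5), ([0.586, -0.473, 0.016], 0.21)]
top dish [([0.584, -0.47, 0.013], 0.7)]
top tape [([0.613, 0.388, 0.023], 0.66)]
top ringblank [([0.72, -0.23, 0.02], 0.42)]
scene foot [([0.595, -0.056, 0.029], 0.65), ([0.57, -0.463, 0.014], 0.23)]
scene post [([0.592, -0.052, 0.033], 0.75)]
scene pad [([0.588, -0.104, 0.065], 0.72)]
scene pad_face [([0.595, -0.104, 0.059], 0.55)]
scene pin_center [([0
[... 1530 characters left out ...]
.        ]]), 'world_to_cam': array([[ 0.00505854, -0.99986315, -0.01575077,  0.01419146],
       [ 0.98186431,  0.00198112,  0.18957468, -0.45733886],
       [-0.18951753, -0.01642409,  0.98173996, -1.35684527],
       [ 0.        ,  0.        ,  0.        ,  1.        ]])}
{'mtx': array([[490.53645944,   0.        , 317.57621363],
       [  0.        , 490.53645944, 202.96372124],
       [  0.        ,   0.        ,   1.        ]]), 'world_to_cam': array([[ 0.79577963,  0.60552238, -0.00879949, -0.38678895],
       [-0.40975909,  0.54909226,  0.72841965,  0.14426609],
       [ 0.44590613, -0.57605584,  0.68507473, -1.57332381],
       [ 0.        ,  0.        ,  0.        ,  1.        ]])}
```

View pics/top0.png

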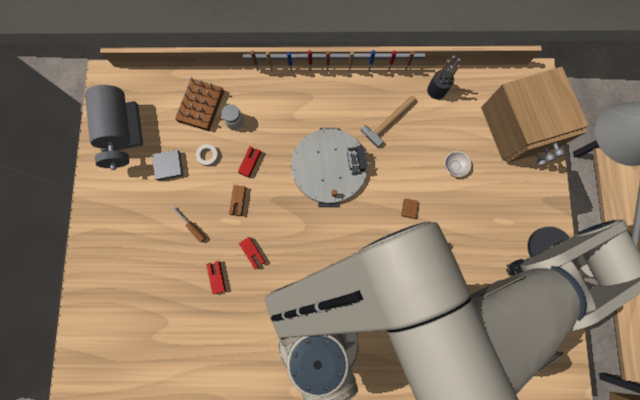

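Run:
```python
import cv2
im=cv2.imread("pics/top0.png"); a=cv2.resize(im[40:190,150:350],(800,600),interpolation=cv2.INTER_CUBIC)
cv2.imwrite("pics/crop_pins.png",a)
a=cv2.resize(im[120:270,240:440],(800,600),interpolation=cv2.INTER_CUBIC)
cv2.imwrite("pics/crop_plate.png",a)
```

```text
(no output)
```

The top view shows the plate centred at about (330,165), with the post at (334,193) and the bracket and pad at (355,160). There are four slotted blocks: red at (250,161), (252,252) and (216,278), and brown at (238,200). Only the brown one fits the description. I'll confirm it in an enlarged crop.

Run:
```python
import cv2,numpy as np
im=cv2.imread("pics/top0.png")
a=cv2.resize(im[175:225,205:272],(400,300),interpolation=cv2.INTER_CUBIC)
b=cv2.resize(im[115:215,280:380],(400,400),interpolation=cv2.INTER_CUBIC)
o=np.zeros((400,800,3),np.uint8);o[:300,:400]=a;o[:,400:]=b
cv2.imwrite("pics/crop1.png",o)
```

```text
(no output)
```

View pics/crop1.png

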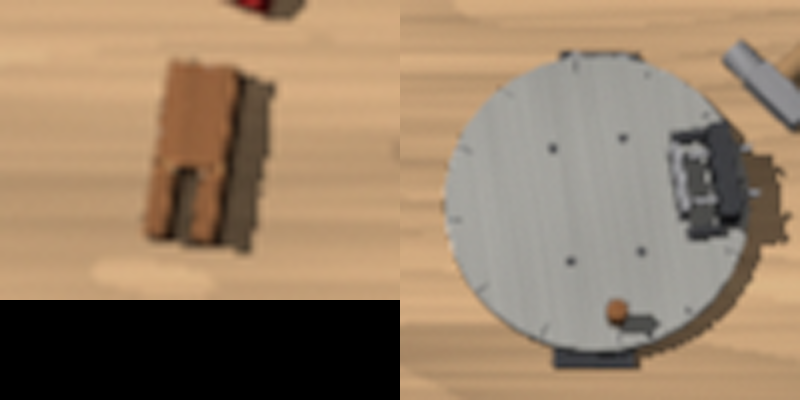

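The crop confirms the brown block has the slot, open towards the robot, with its plain end away. The post is on the robot's side of the plate, and the pad is to the right (-y).

```bash
cat > h.py <<'E'
from station import *
import cv2,numpy as np
def cam(c,s=None):
    p=camera_params(c)
    if c!="wrist": return p["mtx"],np.array(p["world_to_cam"]),p
    from scipy.spatial.transform import Rotation as R
    T=np.eye(4);T[:3,:3]=R.from_quat(s["tcp_rot"]).as_matrix();T[:3,3]=s["tool_pos"]
    return p["mtx"],np.linalg.inv(T@p["T_tool_cam"]),p
def back(K,W,px,z):
    px=np.atleast_2d(np.asarray(px,float))
    d=np.c_[(px[:,0]-K[0,2])/K[0,0],-(px[:,1]-K[1,2])/K[1,1],-np.ones(len(px))]@W[:3,:3]
    o=-W[:3,:3].T@W[:3,3]
    return (o+d*((z-o[2])/d[:,2])[:,None])[:,:2]
def proj(K,W,P):
    q=W[:3,:3]@np.asarray(P,float)+W[:3,3]
    return K[0,0]*q[0]/-q[2]+K[0,2],K[1,1]*-q[1]/-q[2]+K[1,2]
E
python3 - <<'E'
from h import *
im=cv2.imread("pics/top0.png");K,W,p=cam("top");print([k for k in p])
hsv=cv2.cvtColor(im,cv2.COLOR_BGR2HSV)
m=((hsv[...,1]<40)&(hsv[...,2]>90)).astype(np.uint8);r=np.zeros_like(m);r[120:215,285:375]=m[120:215,285:375]
ctr=max(cv2.findContours(r,0,1)[0],key=cv2.contourArea)
P=back(K,W,ctr[:,0],0.03)
# circle fit radius .13 robust
from scipy.optimize import least_squares
f=least_squares(lambda c:np.hypot(*(P-c).T)-.13,[.57,-.03],loss="soft_l1",f_scale=.002);print("centre",f.x,np.median(abs(f.fun)))
def crop2px(x,y):return 280+(x-400)/4-.4,115+y/4-.4
print("post",back(K,W,[crop2px(617,310)],.075))
print("lugs",back(K,W,[crop2px(600,55),crop2px(597,360)],.02))
print("pad",back(K,W,[crop2px(678,190)],.066),"bracket outer",back(K,W,[crop2px(728,172)],.075))
b=((hsv[...,1]>120)&(hsv[...,0]>5)&(hsv[...,0]<16)&(hsv[...,2]>70)).astype(np.uint8);r=np.zeros_like(b);r[178:222,222:254]=b[178:222,222:254]
ctr=max(cv2.findContours(r,0,1)[0],key=cv2.contourArea);P=back(K,W,ctr[:,0],.028)
(c,wh,a)=cv2.minAreaRect((P*1000).astype(np.float32));print("pin",c,wh,a,len(ctr))
E
```

```text
['mtx', 'world_to_cam']
centre [ 0.57445743 -0.0296417 ] 0.005292214823785987
post [[ 0.47095152 -0.0491513 ]]
lugs [[ 0.70830105 -0.0369987 ]
 [ 0.43957215 -0.03396107]]
pad [[ 0.57406276 -0.10014044]] bracket outer [[ 0.5868509  -0.14069685]]
pin (453.3489685058594, 274.5947265625) (40.482078552246094, 99.78023529052734) 83.0513916015625 97
```

```bash
python3 -m handwheel '{"fingers":[-1,-1,-1,-1,-1],"translation":[[0.015,0.035,0],[0.03,0.07,0],[0.046,0.105,0],[0.062,0.14,0],[0.077,0.176,0]],"turn":[-1,-2,-3,-4,-4]}'; python3 -m handwheel '{"fingers":[-1,-1,-1,-1,-1],"translation":[[0.015,0.035,0],[0.03,0.07,0],[0.046,0.105,0],[0.062,0.14,0],[0.077,0.176,0]],"turn":[-1,-2,-3,-4,-4]}'; python3 -m handwheel '{"fingers":[-1,-1,-1,-1,-1],"translation":[[0.015,0.035,0],[0.03,0.07,0],[0.046,0.105,0],[0.06,0.14,0],[0.06,0.176,0]],"turn":[-1,-2,-3,-4,-4]}'; python3 -m handwheel '{"fingers":[-1,-1],"translation":[[0,0,0],[0,0,0]],"turn":[0,0]}'
python3 - <<'E'
from h import *
s=sense();im=capture("wrist");cv2.imwrite("pics/w1.png",im[:,:,::-1]);np.savez("w1",pos=s["tool_pos"],rot=s["tcp_rot"])
K,W,p=cam("wrist",s);print(p,s["tool_pos"],s["q"])
print("post proj",proj(K,W,[.471,-.049,.075]),proj(K,W,[.574,-.031,.03]))
for t in("post","pad_face"):print(look_for("wrist",t)[:2])
E
```

```text
time_s: 1.82
tool_pos: [0.3161, -0.4002, 0.2256]
tcp_rot: [0.987, 0.159, 0.0, 0.0]
wrist_force: [0.5, 0.5, 0.2]
width: 0.0917
grip_force: 0.0
time_s: 2.23
tool_pos: [0.3932, -0.2241, 0.2259]
tcp_rot: [0.992, 0.125, 0.0, 0.0]
wrist_force: [0.4, 0.6, 0.6]
width: 0.0919
grip_force: 0.0
time_s: 2.65
tool_pos: [0.4549, -0.0479, 0.2261]
tcp_rot: [0.996, 0.091, 0.001, 0.0]
wrist_force: [0.6, -0.0, 0.8]
width: 0.0918
grip_force: 0.0
time_s: 2.82
tool_pos: [0.4527, -0.0481, 0.2256]
tcp_rot: [0.996, 0.093, 0.0, 0.0]
wrist_force: [0.0, -0.6, 0.3]
width: 0.0921
grip_force: 0.0
{'mtx': array([[282.91625831,   0.        , 318.87020022],
       [  0.        , 282.91625831, 201.61211504],
       [  0.        ,   0.        ,   1.        ]]), 'T_tool_cam': array([[-2.35538699e-04,  9.65930933e-01,  2.58799880e-01,
         7.32726611e-02],
       [ 9.99999618e-01,  9.68117488e-06,  8.73985192e-04,
        -1.33379467e-04],
       [ 8.41703845e-04,  2.58799987e-01, -9.65930566e-01,
        -1.57742877e-01],
       [ 0.00000000e+00,  0.00000000e+00,  0.00000000e+00,
         1.00000000e+00]])} [ 0.45271971 -0.04807725  0.22564252] [-1.09052782e-01  8.44005685e-02  1.98078425e+00 -6.23208272e-05
  1.07635692e+00  1.27553078e+00]
post proj (np.float64(323.11761737638244), np.float64(177.8574295747665)) (np.float64(324.1053340007883), np.float64(82.08123805190672))
[{'at': [0.5714, -0.0392, 0.0269], 'p': 0.69}]
[{'at': [0.5876, -0.1014, 0.0661], 'p': 0.67}]
```

View pics/w1.png

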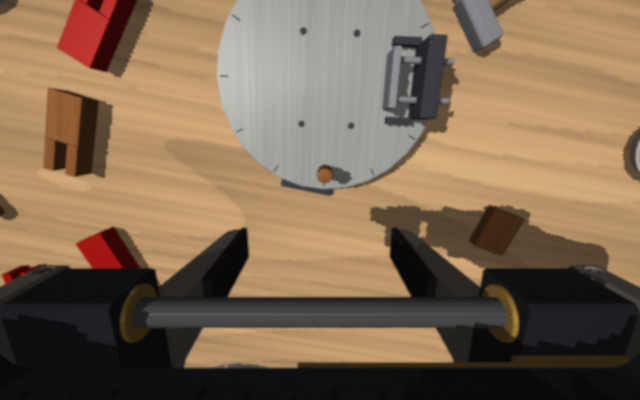

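The wrist view shows the post's top at about (325,173), the plate above it, and the pad and bracket at about (400,80). I'll refine the post and plate positions from it.

Run:
```python
from h import *
d=np.load("w1.npz");K,W,_=cam("wrist",{"tool_pos":d["pos"],"tcp_rot":d["rot"]})
im=cv2.imread("pics/w1.png");hsv=cv2.cvtColor(im,cv2.COLOR_BGR2HSV)
print("post",back(K,W,[[324.5,172]],.075))
m=((hsv[...,1]<50)&(hsv[...,2]>110)).astype(np.uint8);m[:,450:]=0;m[195:]=0
c=max(cv2.findContours(m,0,1)[0],key=cv2.contourArea)[:,0];c=c[(c[:,1]>4)&((c[:,0]<300)|(c[:,1]>140))]
P=back(K,W,c,.03)
from scipy.optimize import least_squares
f=least_squares(lambda c:np.hypot(*(P-c).T)-.13,[.57,-.03],loss="soft_l1",f_scale=.002);print("centre",f.x,np.median(abs(f.fun)))
b=((hsv[...,1]>110)&(hsv[...,0]>4)&(hsv[...,0]<16)&(hsv[...,2]>60)).astype(np.uint8);r=np.zeros_like(b);r[80:185,38:98]=b[80:185,38:98]
c=max(cv2.findContours(r,0,1)[0],key=cv2.contourArea)[:,0];print(cv2.boundingRect(c))
```

```text
post [[ 0.47767225 -0.04926113]]
centre [ 0.57938388 -0.03624894] 0.0006061668325375025
(42, 87, 56, 90)
```

```bash
python3 -m handwheel '{"fingers":[-0.3,-0.3,-0.3,-0.3,-0.3],"translation":[[0.022,-0.001,-0.02],[0.022,-0.001,-0.06],[0.022,-0.001,-0.10],[0.022,-0.001,-0.14],[0.022,-0.001,-0.175]],"turn":[0,0,0,0,0]}' 12; python3 -m handwheel '{"fingers":[1,1,1,1,1],"translation":[[0,0,0],[0,0,0],[0,0,0],[0,0,0],[0,0,0]],"turn":[0,0,0,0,0]}' 12
```

```text
time_s: 3.38
tool_pos: [0.4741, -0.0522, 0.0487]
tcp_rot: [0.996, 0.09, 0.0, 0.0]
wrist_force: [-0.2, -0.3, 0.2]
width: 0.061
grip_force: 0.0
time_s: 3.8
tool_pos: [0.4764, -0.0511, 0.0528]
tcp_rot: [0.996, 0.091, 0.002, 0.0]
wrist_force: [-0.3, -0.0, 0.3]
width: 0.0286
grip_force: 0.0
```

```bash
python3 -m handwheel '{"fingers":[1,1,1,1],"translation":[[0,0,0],[0,0,0],[0,0,0],[0,0,0]],"turn":[0,0,0,0]}' 12
python3 - <<'E'
import numpy as np
c=np.array([.5785,-.036]);p=np.array([.4755,-.0495]);r=p-c
for a in range(4,104,4):
    t=np.radians(a);q=np.array([[np.cos(t),-np.sin(t)],[np.sin(t),np.cos(t)]])@r+c-p;print(a,np.round(q,4))
E
```

```text
time_s: 4.13
tool_pos: [0.4757, -0.0507, 0.052]
tcp_rot: [0.996, 0.091, 0.001, 0.0]
wrist_force: [-2.0, -0.1, 12.3]
width: 0.0173
grip_force: 12.0
4 [ 0.0012 -0.0072]
8 [ 0.0029 -0.0142]
12 [ 0.0051 -0.0211]
16 [ 0.0077 -0.0279]
20 [ 0.0108 -0.0344]
24 [ 0.0144 -0.0407]
28 [ 0.0184 -0.0468]
32 [ 0.0228 -0.0525]
36 [ 0.0276 -0.058 ]
40 [ 0.0328 -0.063 ]
44 [ 0.0383 -0.0678]
48 [ 0.0441 -0.0721]
52 [ 0.0502 -0.076 ]
56 [ 0.0566 -0.0794]
60 [ 0.0632 -0.0825]
64 [ 0.07  -0.085]
68 [ 0.0769 -0.0871]
72 [ 0.084  -0.0886]
76 [ 0.0912 -0.0897]
80 [ 0.0984 -0.0903]
84 [ 0.1057 -0.0903]
88 [ 0.1129 -0.0899]
92 [ 0.1201 -0.089 ]
96 [ 0.1272 -0.0875]
100 [ 0.1342 -0.0856]
```

```bash
python3 -m handwheel '{"fingers":[1,1,1,1,1],"translation":[[0.001,-0.007,0],[0.003,-0.014,0],[0.005,-0.021,0],[0.008,-0.028,0],[0.011,-0.034,0]],"turn":[4,8,12,16,20]}' 12; python3 -m handwheel '{"fingers":[1,1,1,1,1],"translation":[[0.004,-0.006,0],[0.008,-0.012,0],[0.012,-0.018,0],[0.017,-0.024,0],[0.022,-0.029,0]],"turn":[4,8,12,16,20]}'
```

```text
time_s: 4.55
tool_pos: [0.4872, -0.0847, 0.052]
tcp_rot: [0.964, 0.264, 0.001, 0.0]
wrist_force: [0.9, 4.2, 8.0]
width: 0.0178
grip_force: 12.0
time_s: 4.97
tool_pos: [0.51, -0.1131, 0.052]
tcp_rot: [0.904, 0.427, 0.002, 0.0]
wrist_force: [5.1, 11.6, 3.7]
width: 0.018
grip_force: 12.0
```

```bash
python3 -m handwheel '{"fingers":[1,1,1,1,1],"translation":[[0.005,-0.005,0],[0.011,-0.009,0],[0.017,-0.013,0],[0.024,-0.016,0],[0.03,-0.019,0]],"turn":[4,8,12,16,20]}'
```

```text
time_s: 5.38
tool_pos: [0.5395, -0.1312, 0.052]
tcp_rot: [0.816, 0.578, 0.002, 0.0]
wrist_force: [2.6, 14.0, 8.7]
width: 0.0175
grip_force: 12.0
```

```bash
python3 -m handwheel '{"fingers":[1,1,1,1],"translation":[[0.007,-0.001,0],[0.014,-0.002,0],[0.021,-0.003,0],[0.028,-0.003,0]],"turn":[4,8,12,16]}'
```

```text
time_s: 5.72
tool_pos: [0.5662, -0.1371, 0.052]
tcp_rot: [0.727, 0.687, -0.001, 0.001]
wrist_force: [-4.8, -12.1, 7.5]
width: 0.0179
grip_force: 12.0
```

```bash
python3 -m handwheel '{"fingers":[1,1,1,1],"translation":[[0.002,-0.001,0],[0.004,-0.001,0],[0.006,-0.001,0],[0.007,-0.001,0]],"turn":[1,2,3,4]}';python3 -m handwheel '{"fingers":[1,1,1],"translation":[[0.002,0,0],[0.004,0,0],[0.004,0,0]],"turn":[1,2,2]}'
```

```text
time_s: 6.05
tool_pos: [0.5732, -0.1377, 0.0519]
tcp_rot: [0.704, 0.71, -0.0, 0.001]
wrist_force: [-3.2, -6.6, 7.7]
width: 0.0177
grip_force: 12.0
time_s: 6.3
tool_pos: [0.5745, -0.1374, 0.0515]
tcp_rot: [0.691, 0.723, -0.002, -0.001]
wrist_force: [-11.6, -4.4, 13.8]
width: 0.0174
grip_force: 12.0
```

```bash
python3 -m handwheel '{"fingers":[1,1,1],"translation":[[0.002,0,0],[0.004,0,0],[0.004,0,0]],"turn":[0,0,0]}' 20
python3 - <<'E'
from h import *
im=capture("top");cv2.imwrite("pics/t2.png",im[:,:,::-1]);print(sense()["tool_pos"],sense()["wrist_force"],sense()["width"])
E
```

```text
time_s: 6.55
tool_pos: [0.5745, -0.1372, 0.0513]
tcp_rot: [0.691, 0.723, -0.004, -0.004]
wrist_force: [-23.2, -7.6, 26.2]
width: 0.0176
grip_force: 20.0
[ 0.57451825 -0.13721886  0.05123454] [-24.31921496  -7.57727499  25.34730783] 0.017691067185637736
```

```bash
python3 -m handwheel '{"fingers":[-0.2,-0.2,-0.2,-0.2,-0.2],"translation":[[-0.003,0,0],[-0.003,0,0],[-0.003,0,0],[-0.003,0,0.01],[-0.003,0,0.05]],"turn":[0,0,0,0,0]}';python3 -m handwheel '{"fingers":[-1,-1,-1,-1,-1],"translation":[[0,0,0.04],[-0.02,0.02,0.08],[-0.04,0.05,0.12],[-0.05,0.09,0.15],[-0.06,0.12,0.17]],"turn":[7,14,21,28,35]}'
python3 - <<'E'
from h import *
s=sense();K,W,p=cam("wrist",s);im=capture("wrist");cv2.imwrite("pics/w2.png",im[:,:,::-1]);np.savez("w2",pos=s["tool_pos"],rot=s["tcp_rot"]);print(s["tool_pos"],s["tcp_rot"])
E
```

```text
time_s: 7.02
tool_pos: [0.5744, -0.1356, 0.0967]
tcp_rot: [0.692, 0.722, -0.002, -0.004]
wrist_force: [-0.8, 0.3, -0.3]
width: 0.0486
grip_force: 0.0
time_s: 7.43
tool_pos: [0.5237, -0.0341, 0.2599]
tcp_rot: [0.441, 0.898, 0.001, 0.001]
wrist_force: [1.2, 1.0, -0.4]
width: 0.0824
grip_force: 0.0
[ 0.52366    -0.03410406  0.25988718] [4.40534854e-01 8.97734474e-01 5.53439591e-04 1.24530800e-03]
```

```bash
python3 -m handwheel '{"fingers":[-1,-1,-1,-1,-1],"translation":[[-0.007,0.03,0],[-0.015,0.065,0],[-0.022,0.1,0],[-0.03,0.135,0],[-0.035,0.17,0]],"turn":[7,14,21,28,30]}';python3 -m handwheel '{"fingers":[-1,-1,-1,-1,-1],"translation":[[-0.007,0.035,0],[-0.015,0.07,-0.02],[-0.02,0.105,-0.03],[-0.025,0.137,-0.04],[-0.025,0.137,-0.04]],"turn":[5,10,15,15,15]}';python3 -m handwheel '{"fingers":[-1,-1],"translation":[[0,0,0],[0,0,0]],"turn":[0,0]}'
python3 - <<'E'
from h import *
s=sense();K,W,p=cam("wrist",s);im=capture("wrist");cv2.imwrite("pics/w3.png",im[:,:,::-1]);np.savez("w3",pos=s["tool_pos"],rot=s["tcp_rot"]);print(s["tool_pos"],s["q"])
print(look_for("wrist","pin_center"))
K,W,p=cam("wrist",s);print(proj(K,W,[.453,.2745,.028]))
E
```

```text
time_s: 7.9
tool_pos: [0.4881, 0.137, 0.2579]
tcp_rot: [0.192, 0.981, 0.0, 0.001]
wrist_force: [1.4, 0.4, 0.1]
width: 0.0922
grip_force: 0.0
time_s: 8.32
tool_pos: [0.4623, 0.2769, 0.2159]
tcp_rot: [0.064, 0.998, 0.001, -0.001]
wrist_force: [-0.6, -1.4, 0.0]
width: 0.092
grip_force: 0.0
time_s: 8.48
tool_pos: [0.4639, 0.2723, 0.2174]
tcp_rot: [0.065, 0.998, -0.0, 0.0]
wrist_force: [-0.1, -0.8, 0.6]
width: 0.0917
grip_force: 0.0
[0.46389842 0.27228712 0.21743428] [ 5.28184497e-01  2.26326617e-01  1.82844423e+00 -3.51219103e-04
  1.08650228e+00 -9.11425318e-01]
[{'at': [0.2912, 0.2278, 0.0251], 'p': 0.91}, {'at': [0.5756, 0.2417, 0.0266], 'p': 0.82}]
(np.float64(319.053631581679), np.float64(176.87434946178806))
```

View pics/w3.png

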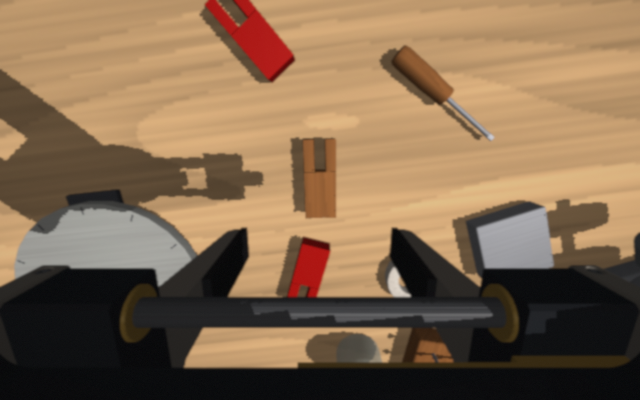

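View pics/w2.png

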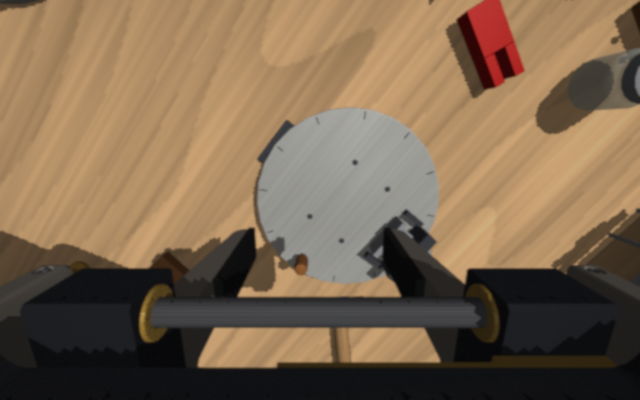

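In w3 the brown pin is centred at (320,177) and square with the gripper, as predicted. In w2 the post is at (301,262), and the pad and bracket are at about (400,245). Next I'll measure the home plate.

Run:
```python
from h import *
from scipy.optimize import least_squares
im=capture("top");cv2.imwrite("pics/t3.png",im[:,:,::-1])
print(look_for("top","pad_face"),look_for("top","post"))
d=np.load("w2.npz");K,W,_=cam("wrist",{"tool_pos":d["pos"],"tcp_rot":d["rot"]})
i2=cv2.imread("pics/w2.png");hsv=cv2.cvtColor(i2,cv2.COLOR_BGR2HSV)
m=((hsv[...,1]<50)&(hsv[...,2]>110)).astype(np.uint8);m[:95]=0;m[280:]=0;m[:,:250]=0;m[:,445:]=0
c=max(cv2.findContours(m,0,1)[0],key=cv2.contourArea)[:,0];c=c[(c[:,1]<200)]
P=back(K,W,c,.03);f=least_squares(lambda c:np.hypot(*(P-c).T)-.13,[.57,-.03],loss="soft_l1",f_scale=.002);print("centre",f.x,np.median(abs(f.fun)))
print("post",back(K,W,[[300.5,258.5]],.075))
H=back(K,W,[[355,162],[387,189],[309,216],[341,240.5]],.03);print("holes",H,H.mean(0))
for a,b in((0,1),(2,3),(0,2),(1,3)):v=H[b]-H[a];print(a,b,np.degrees(np.arctan2(v[1],v[0])),np.hypot(*v))
b=cv2.resize(cv2.imread("pics/t3.png")[115:215,280:380],(600,600),interpolation=cv2.INTER_CUBIC);cv2.imwrite("pics/c3.png",b)
```

```text
[{'at': [0.644, -0.0319, 0.0586], 'p': 0.68}] [{'at': [0.5752, -0.0322, 0.0308], 'p': 0.92}]
centre [ 0.57838466 -0.03714344] 0.0005924443999916346
post [[ 0.56491658 -0.12571936]]
holes [[ 0.54873785  0.01594413]
 [ 0.60835698  0.01426497]
 [ 0.54580222 -0.08421506]
 [ 0.60600082 -0.08559506]] [ 0.57722447 -0.03490026]
0 1 -1.613302571620893 0.05964276970141429
2 3 -1.3132288120186526 0.060214415376578456
0 2 -91.67883489936919 0.10020220723464272
1 3 -91.35161725197159 0.09988782550291686
```

View pics/c3.png

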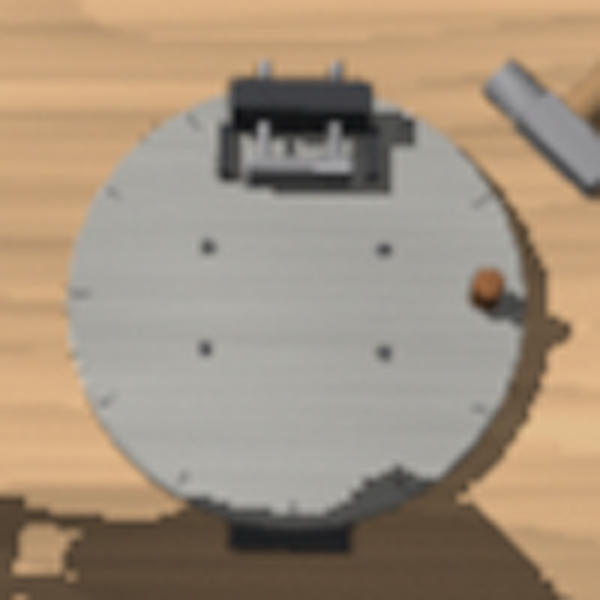

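```bash
python3 -m handwheel '{"fingers":[-0.5,-0.5,-0.5,-0.5,-0.5],"translation":[[0,0.001,-0.04],[0,0.001,-0.08],[0,0.001,-0.12],[0,0.001,-0.16],[0,0.001,-0.185]],"turn":[0,0,0,0,0]}' 30;python3 -m handwheel '{"fingers":[-0.5,-0.5],"translation":[[0,0,-0.01],[0,0,-0.017]],"turn":[0,0]}'; python3 -m handwheel '{"fingers":[1,1,1,1,1],"translation":[[0,0,0],[0,0,0],[0,0,0],[0,0,0],[0,0,0]],"turn":[0,0,0,0,0]}' 30
```

```text
time_s: 9.15
tool_pos: [0.4627, 0.2717, 0.029]
tcp_rot: [0.066, 0.998, -0.001, -0.001]
wrist_force: [-0.5, -0.4, -0.5]
width: 0.0688
grip_force: 0.0
time_s: 9.32
tool_pos: [0.4634, 0.2724, 0.0138]
tcp_rot: [0.066, 0.998, -0.001, -0.001]
wrist_force: [0.0, -0.0, 0.7]
width: 0.0684
grip_force: 0.0
time_s: 9.73
tool_pos: [0.4646, 0.2737, 0.0163]
tcp_rot: [0.066, 0.998, 0.001, 0.001]
wrist_force: [-1.4, -0.4, 7.9]
width: 0.04
grip_force: 29.9
```

The plate is home: the hole pattern gives a yaw of -1.5° and a centre of about (0.577,-0.035). The pin is gripped at a 40 mm opening, so I'll lift and carry it.

```bash
python3 -m handwheel '{"fingers":[1,1,1,1,1],"translation":[[0,0,0.01],[0,0,0.035],[0,0,0.07],[0,0,0.10],[0,0,0.12]],"turn":[0,0,0,0,0]}' 30;python3 -m handwheel '{"fingers":[1,1,1,1,1],"translation":[[0.01,-0.03,0],[0.022,-0.06,0],[0.034,-0.095,0],[0.046,-0.13,0],[0.055,-0.16,0]],"turn":[2,4,6,6,6]}';python3 -m handwheel '{"fingers":[1,1,1,1,1],"translation":[[0.012,-0.035,0],[0.025,-0.07,0],[0.037,-0.105,0],[0.049,-0.135,0],[0.056,-0.150,0]],"turn":[0,0,0,0,0]}';python3 -m handwheel '{"fingers":[1,1],"translation":[[0,0,0],[0,0,0]],"turn":[0,0]}'
```

```text
time_s: 10.15
tool_pos: [0.4645, 0.2737, 0.1386]
tcp_rot: [0.066, 0.998, 0.001, 0.001]
wrist_force: [0.4, -0.2, -0.4]
width: 0.0398
grip_force: 29.9
time_s: 10.57
tool_pos: [0.5193, 0.1114, 0.1361]
tcp_rot: [0.013, 1.0, 0.0, 0.001]
wrist_force: [1.3, 0.2, -0.7]
width: 0.0394
grip_force: 29.9
time_s: 10.98
tool_pos: [0.5758, -0.0401, 0.1361]
tcp_rot: [0.014, 1.0, -0.0, 0.001]
wrist_force: [0.1, 0.3, -0.8]
width: 0.0401
grip_force: 29.9
time_s: 11.15
tool_pos: [0.5747, -0.0374, 0.1355]
tcp_rot: [0.015, 1.0, 0.0, 0.0]
wrist_force: [0.7, 0.1, -0.3]
width: 0.0396
grip_force: 29.9
```

```bash
python3 -m handwheel '{"fingers":[1,1,1,1],"translation":[[0,0.001,-0.03],[0,0.001,-0.06],[0,0.001,-0.078],[0,0.001,-0.084]],"turn":[0,0,0,0]}';python3 -m handwheel '{"fingers":[1,1,1],"translation":[[0,0,-0.001],[0,0,-0.002],[0,0,-0.002]],"turn":[0,0,0]}';python3 -m handwheel '{"fingers":[1,1],"translation":[[0,0,-0.001],[0,0,-0.001]],"turn":[0,0]}'
python3 - <<'E'
from h import *
s=sense();im=capture("wrist");t=capture("top");K,W,_=cam("wrist",s);print(s["tool_pos"],s["wrist_force"])
print(proj(K,W,[.643,-.0373,.066]))
b=cv2.resize(t[115:215,280:380],(400,400),interpolation=cv2.INTER_CUBIC);o=np.zeros((400,800,3),np.uint8);o[:,400:]=b;o[:250,:400]=cv2.resize(im,(400,250));cv2.imwrite("pics/p4.png",o[:,:,::-1])
E
```

```text
time_s: 11.48
tool_pos: [0.5721, -0.0342, 0.0485]
tcp_rot: [0.013, 1.0, 0.0, -0.002]
wrist_force: [-1.0, 0.1, -2.0]
width: 0.0397
grip_force: 29.9
time_s: 11.73
tool_pos: [0.5755, -0.0353, 0.0501]
tcp_rot: [0.013, 1.0, -0.0, 0.001]
wrist_force: [1.8, 0.3, 0.1]
width: 0.0396
grip_force: 29.9
time_s: 11.9
tool_pos: [0.5755, -0.0357, 0.0489]
tcp_rot: [0.014, 1.0, -0.0, 0.001]
wrist_force: [1.3, 0.2, -0.3]
width: 0.0397
grip_force: 29.9
[ 0.57545739 -0.0357171   0.04894291] [ 1.27692919  0.23617424 -0.2794429 ]
(np.float64(318.6933307424745), np.float64(363.6493569201473))
```

View pics/p4.png

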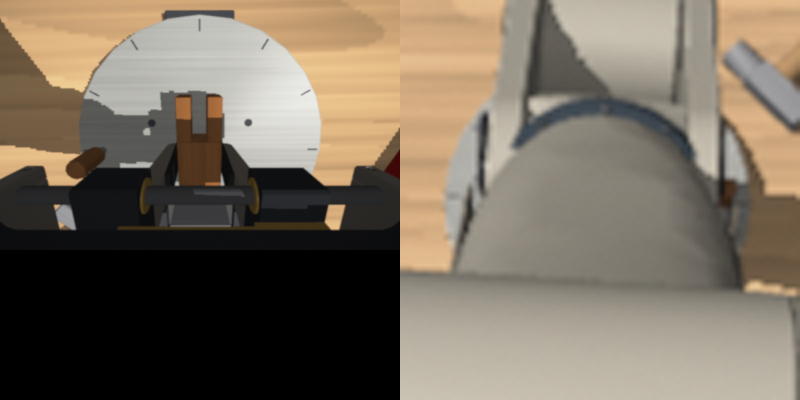

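The wrist view shows the pin at columns 176–222, centred between the plate's holes at 151 and 248 and square to it. I'll lower it to contact.

```bash
python3 -m handwheel '{"fingers":[1,1],"translation":[[0,0,-0.001],[0,0,-0.001]],"turn":[0,0]}';python3 -m handwheel '{"fingers":[1,1],"translation":[[0,0,-0.001],[0,0,-0.001]],"turn":[0,0]}';python3 -m handwheel '{"fingers":[1,1],"translation":[[0,0,-0.001],[0,0,-0.001]],"turn":[0,0]}' | head -4
```

```text
time_s: 12.17
tool_pos: [0.5748, -0.0358, 0.047]
tcp_rot: [0.014, 1.0, -0.0, 0.0]
wrist_force: [-0.5, -0.6, -1.8]
width: 0.0399
grip_force: 29.9
time_s: 12.33
tool_pos: [0.5749, -0.0359, 0.0463]
tcp_rot: [0.014, 1.0, -0.0, 0.0]
wrist_force: [-2.1, -0.9, 4.8]
width: 0.0399
grip_force: 29.9
time_s: 12.5
tool_pos: [0.5749, -0.0359, 0.0462]
tcp_rot: [0.014, 1.0, 0.0, 0.0]
wrist_force: [-5.7, 0.3, 17.4]
```

```bash
python3 -m handwheel '{"fingers":[1,1,1,1,1],"translation":[[0,0,0.001],[0.006,0,0.001],[0.012,0,0.001],[0.018,-0.001,0.001],[0.022,-0.001,0.001]],"turn":[0,0,0,0,0]}';python3 -m handwheel '{"fingers":[1,1,1],"translation":[[0.002,0,0],[0.004,0,0],[0.004,0,0]],"turn":[0,0,0]}'|head -4;python3 -m handwheel '{"fingers":[1,1,1],"translation":[[0.002,0,0],[0.004,0,0],[0.004,0,0]],"turn":[0,0,0]}'|head -4
```

```text
time_s: 12.92
tool_pos: [0.5972, -0.0369, 0.0463]
tcp_rot: [0.014, 1.0, -0.0, -0.0]
wrist_force: [-4.4, -0.6, 9.1]
width: 0.0399
grip_force: 29.9
time_s: 13.17
tool_pos: [0.6009, -0.0368, 0.0463]
tcp_rot: [0.014, 1.0, -0.0, -0.0]
wrist_force: [-3.7, -0.0, 7.4]
time_s: 13.42
tool_pos: [0.6038, -0.0368, 0.0463]
tcp_rot: [0.014, 1.0, 0.0, -0.001]
wrist_force: [-6.3, -0.7, 11.7]
```

```bash
m(){ head -4 | grep -E "tool_pos|force"; }; python3 -m handwheel '{"fingers":[1,1],"translation":[[0,0,0.001],[0,0,0.001]],"turn":[0,0]}'|m;python3 -m handwheel '{"fingers":[1,1,1],"translation":[[0.002,0,0],[0.004,0,0],[0.004,0,0]],"turn":[0,0,0]}'|m;python3 -m handwheel '{"fingers":[1,1,1],"translation":[[0.001,0,0],[0.003,0,0],[0.003,0,0]],"turn":[0,0,0]}'|m
```

```text
tool_pos: [0.6039, -0.0368, 0.0465]
wrist_force: [-2.4, 0.3, 0.7]
tool_pos: [0.608, -0.0368, 0.0464]
wrist_force: [-6.7, -0.0, 3.2]
tool_pos: [0.6104, -0.0368, 0.0464]
wrist_force: [-7.8, -0.7, 3.4]
```

```bash
python3 -m handwheel '{"fingers":[1,1,1],"translation":[[0.001,0,0],[0.002,0,0],[0.003,0,0]],"turn":[0,0,0]}';for i in 1 2 3; do python3 -m handwheel '{"fingers":[1,1,1],"translation":[[0,0,0],[0,0,0],[0,0,0]],"turn":[0,0,0]}'|head -4|grep -E "pos|force"; done
python3 - <<'E'
from h import *
s=sense();im=capture("wrist");t=capture("scene")
K,W,_=cam("scene");u,v=map(int,proj(K,W,[.64,-.037,.05]))
o=np.zeros((480,800,3),np.uint8);o[:,:480]=cv2.resize(t[max(v-50,0):v+50,u-50:u+50],(480,480),interpolation=cv2.INTER_CUBIC);o[:200,480:]=cv2.resize(im,(320,200));cv2.imwrite("pics/p5.png",o[:,:,::-1])
E
```

```text
time_s: 14.33
tool_pos: [0.6124, -0.0368, 0.0463]
tcp_rot: [0.014, 1.0, 0.0, -0.003]
wrist_force: [-11.9, -1.7, 8.4]
width: 0.0397
grip_force: 30.0
tool_pos: [0.6125, -0.0368, 0.0464]
wrist_force: [-11.1, -1.1, 6.6]
tool_pos: [0.6125, -0.0368, 0.0463]
wrist_force: [-10.2, -0.9, 5.5]
tool_pos: [0.6125, -0.0368, 0.0464]
wrist_force: [-10.9, -1.5, 6.1]
```

View pics/p5.png

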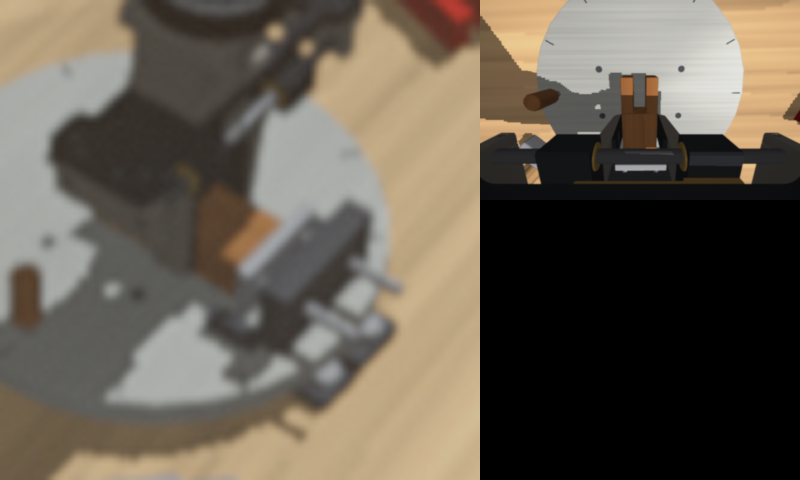

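The scene view shows the pin's plain end flat against the pad's middle (about 265,255), with the rods pushed out behind the bracket. The wrist reads a steady force of about 10.5 N, of which some 1–2 N is friction.

```bash
python3 -c "
from station import *
print(hand_in())"
```

```text
the job is handed in; nothing more can be done
None
```

I turned the plate home against its stop and handed the job in with the brown bench pin held flat and square on the pad at an estimated 9 N (pad about 11 mm in); hand-in gave no verdict.

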